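# Lay out spare microscope optics on the service mat

## Task

Lay out the spare optics on the grey mat for the next microscope change: stand the tall objective centred on the round pad and the short objective centred on the square pad, stand the eyepiece (glass upwards) midway between the two pads and put the dust cap on top of it, centred, and lay the white slide mailer flat behind the eyepiece (on the side away from the robot), parallel to the row and with a clear gap of about 45 mm between the two. Set the optics down rather than dropping them, let go of everything, and leave the oil bottle and the coverslip box where they are.

Things in the scene. Friction and masses are not known exactly. Their poses are not given: they have to be found in the camera images.
- mat: Fixed grey mat, 200 (x) x 290 (y) x 3 mm thick. Origin: on the table level, at the point midway between the two pads; the mat spans x -70..+130, y -145..+145 mm from it, top at z = +3 mm. Its x axis points across the row of pads, away from the robot ('behind'); its y axis runs along the row. Turned up to 0.25 rad from the world axes. It may lie left or right of the robot, the green tray being on the other side.
- round_pad: Fixed round black rubber pad, 44 mm across, 3 mm thick, on the mat, 95 mm from the mat's origin along its +y or -y (varies). Origin: centre of its underside (3 mm above the table), so its top is 6 mm above the table.
- square_pad: Fixed square black rubber pad, 44 x 44 mm, 3 mm thick, on the mat at the other end of the row. Origin: centre of its underside (3 mm above the table), so its top is 6 mm above the table.
- tall_objective: The tall objective lens: steel, 62 mm high, body 28 mm diameter between 6 and 48 mm of height, tapering above to a 16 mm nose; about 150 g. Origin: centre of the underside; z up along its axis. Stands upright on the green tray at the start (underside 3 mm above the table).
- short_objective: The short objective lens: steel, 36 mm high, body 32 mm diameter between 5 and 28 mm of height, tapering above to a 24 mm nose; about 110 g. Origin: centre of the underside; z up along its axis. Stands upright on the green tray at the start (underside 3 mm above the table).
- eyepiece: Eyepiece, 52 mm high: bright barrel 30 mm diameter up to 28 mm, black head 40 mm diameter from there to the flat top with a glass disc in it; about 130 g. Origin: centre of the underside; z up along its axis. Stands upright on the green tray at the start (underside 3 mm above the table).
- dust_cap: Dust cap of the eyepiece: plain black plastic disc, 36 mm diameter, 14 mm high, flat on both sides; 20 g. It just rests on the eyepiece's flat top, no fit. Origin: centre of the underside; z up along its axis. Stands upright on the green tray at the start (underside 3 mm above the table).
- mailer: White plastic slide mailer (flat closed box), 32 (x) x 78 (y) x 18 mm high, with a paper label on top; about 60 g. Origin: centre of its underside; its y axis is the long one. Lies flat on the green tray at the start, long side within about 0.3 rad of the world y axis.
- oil_bottle: Bystander, loose: small amber oil bottle, 26 mm diameter, 58 mm high, standing on the green tray among the optics. Origin: centre of the underside.
- coverslip_box: Bystander, loose: flat cardboard coverslip box, 34 x 34 x 14 mm, on the green tray among the optics. Origin: centre of the underside. The green tray is a plain flat sheet, 3 mm thick, without rim; its things stand in two rows along world y about 120 mm apart, neighbours in a row about 85 mm apart (centres).

How it is judged:
By the outcome, as a careful person would: the job done as asked, in the order asked, and still so for the second after the job is handed in, with the robot touching nothing.
It also fails if it takes over 144 s, if anything falls off the work surface, if the arm or the gripper's body presses on something with over 40 N, if the wrist force passes 120 N, or if a joint passes its speed limit or range.

## Robot

A 6-joint arm with a two-finger parallel gripper is mounted at the origin on the work surface. World frame = base frame: x ahead of the robot, y to its left, z up, the work surface at z = 0. Lengths are in m, angles in rad, forces in N, time in s.
With the tool pointing down it reaches from about 0.3 to 1 m from the base axis. Payload 5.1 kg.
Tool frame: the origin (TCP) lies midway between the tips of the shut fingers; the grasp point (between the pads) lies 19 mm behind it; z points along the fingers, y is the line along which they close (so a half turn about z gives the same grasp; the last joint's range is limited). The gripper opens to 95 mm and grips with 3 to 60 N. Pads are 20 mm wide; open, the fingers measure 119 mm over their backs; the gripper's body (75 mm by 180 mm) begins 59 mm behind the grasp point.
Start: joints at [1.061, 0.124, 1.65, -0, 1.367, -0.083], TCP at [0.269, 0.592, 0.215] pointing down, gripper open.
Joint ranges: [-2.61, 2.61], [-1.02, 2.33], [0.03, 2.71], [-1.35, 4.49], [0.32, 2.68], [-2.91, 2.91]. Speed limits (rad/s): [2.57, 2.57, 3.14, 3.14, 3.14, 3.14].

## Interface

Orientations are given as a unit quaternion [x, y, z, w].
In Python, from workcell import * gives the robot as it stands.
- The arm moves only by the tool servo_tool, never from a script. Its argument "increments" is one flat list of numbers, 4 for each row, row after row: the shift along the tool's x, y, z in mm, then the turn about the tool's z in degrees. In form: [tx, ty, tz, twist, tx, ty, tz, twist, ...]. A call has 1 to 5 rows; each row is the pose to reach, as a shift and turn from the pose commanded when the call began, along the tool's axes at that moment; what a row does not reach only later rows make up. A row lasts 1/12 s, in which the tool goes at most 41.7 mm and 7.16 degrees, less where a joint would pass 70% of its speed; a pose out of reach is approached as far as the arm can. A call with a gripper value outside its range is refused whole. "claw" is the opening in per cent of the stroke, from 0 (shut) to 100 (fully open), set as the call begins (left out, the last holds). The fingers move at their own pace and stop on an object; "newtons" is the grip in N (left out, the last holds). Time passes only in rows, so rows that repeat a pose let the fingers close. It gives the time, the measured TCP pose, the force, the opening and the grip force at its end, in the units of the state.
- read_state(): the state, without advancing time (a new reading comes with each control period).
- camera(name): name is "scene" or "side" or "wrist"; returns a dict with "pixels" (384x512x3 uint8, red, green, blue), "depth" (384x512 float32, m along the optical axis (not along the pixel's ray), 0 where there is no reading), "mtx" (3x3 intrinsics, pixels), "cam_to_world" (4x4, takes a point from camera to world coordinates); the wrist camera has in their place "hand_eye" (4x4, takes a point from camera to tool coordinates, whose origin is the TCP and whose axes are the flange's). Camera axes: x right, y up, looking along -z (the intrinsics and any distortion apply to the point x, -y, -z); pixel columns grow to the right and rows downward; lengths in m; the calibration is good to about 2 mm. A picture is of the moment at which its call begins: read the wrist's pose just before it.
- finish_job(): hands the job in; it is judged then, once.
The state is a dict: "clock": time; "q": joint angles; "joint_vel": joint speeds; "joint_torque": joint torques, N m; "tool_pos": TCP position; "eef_rot": TCP orientation; "contact_force": force on the tool from outside, world axes, zero at the start; "torque": the same for the moment, N m; "width": opening from 0.0 (shut) to 1.0 (fully open); "grip_force": force on a finger pad.
Only numpy, scipy, OpenCV 4.12 (cv2) and the standard library are available. Lean on these libraries where they do the work, as an engineer would, in place of code of your own. Each camera call takes 0.05 s, during which the arm holds its last target. There are 200 camera calls.

## Working session

There is one attempt and no reset: what is moved stays moved. The work goes in short steps, Python scripts to look and compute and a tool call to move; the robot and the scene stay as the last step left them, time stands still between calls to the robot, and variables do not carry over. Pictures are saved under pics/ and viewed, at most 14 in all, crops included, and the job is handed in when it is done.

Besides the shell and the picture viewer there is one more tool, called in YAML: its name, and indented under it one key for each argument. servo_tool: Moves the arm, as the interface text tells. Its arguments: {"type":"object","properties":{"increments":{"type":"array"},"claw":{"type":"number"},"newtons":{"type":"number"}},"required":["increments"]}

```bash
mkdir -p pics; ls; cat > h.py <<'E'
from workcell import *
import numpy as np, cv2
from scipy.spatial.transform import Rotation as R
def snap(n,f):
    s=read_state(); c=camera(n); cv2.imwrite('pics/'+f+'.png',c['pixels'][:,:,::-1])
    if 'hand_eye' in c:
        T=np.eye(4);T[:3,:3]=R.from_quat(s['eef_rot']).as_matrix();T[:3,3]=s['tool_pos'];c['cam_to_world']=T@c['hand_eye']
    np.savez('pics/'+f+'.npz',**{k:np.array(v) for k,v in c.items()})
    return c
def load(f): return dict(np.load('pics/'+f+'.npz',allow_pickle=True))
def ray(c,u,v):
    m=c['mtx'];T=c['cam_to_world']
    d=np.array([(u-m[0,2])/m[0,0],-(v-m[1,2])/m[1,1],-1.]);return T[:3,3],T[:3,:3]@d
def atz(c,u,v,z):
    o,d=ray(c,u,v);return o+d*(z-o[2])/d[2]
def dep(c,u,v):
    o,d=ray(c,u,v);return o+d*c['depth'][int(round(v)),int(round(u))]
def cloud(c):
    m=c['mtx'];T=c['cam_to_world'];v,u=np.mgrid[:384,:512];z=c['depth']
    P=np.stack([(u-m[0,2])/m[0,0]*z,-(v-m[1,2])/m[1,1]*z,-z],-1)
    return P@T[:3,:3].T+T[:3,3]
E
python3 - <<'E'
from h import *
print(read_state())
for n in ['scene','side','wrist']:
    c=snap(n,n+'0');print(n,list(c),c['mtx'],c['cam_to_world'])
a=[cv2.imread(f'pics/{n}0.png') for n in ['scene','side','wrist']]
E
```

```text
pics
{'clock': 0.0, 'q': array([ 1.06137703e+00,  1.24523299e-01,  1.65164181e+00, -1.10382747e-05,
        1.36750042e+00, -8.26190395e-02]), 'joint_vel': array([-0.00194323, -0.00085582, -0.00119548,  0.00056283,  0.00070994,
       -0.00128257]), 'joint_torque': array([-1.36666506e-03, -4.17638218e+01, -3.59915829e+01,  7.72911985e-02,
        4.97860252e-02, -2.19374147e-04]), 'tool_pos': array([0.26880576, 0.5911201 , 0.21339431]), 'eef_rot': array([ 2.11782910e-01,  9.77316185e-01, -9.92932897e-04, -2.97174444e-04]), 'contact_force': array([-0.66320719,  0.84276743, -0.69535923]), 'torque': array([ 0.02831609, -0.02697935, -0.03592459]), 'grip_force': 0.0, 'width': 1.0000659865662465}
scene ['pixels', 'depth', 'mtx', 'cam_to_world'] [[391.11823821   0.         252.57430703]
 [  0.         391.11823821 197.84813958]
 [  0.           0.           1.        ]] [[-0.12088846 -0.72020358  0.68314917  1.09199098]
 [ 0.9926016  -0.07985694  0.09146     0.06194274]
 [-0.01131562  0.68915142  0.72452901  0.65099091]
 [ 0.          0.          0.          1.        ]]
side ['pixels', 'depth', 'mtx', 'cam_to_world'] [[431.53941235   0.         257.79355039]
 [  0.         431.53941235 191.64261723]
 [  0.           0.           1.        ]] [[ 0.90532844  0.32202008 -0.27691784  0.20142029]
 [-0.42429577  0.65688915 -0.62327341 -0.70099211]
 [-0.01880223  0.68176221  0.73133219  0.86827861]
 [ 0.          0.          0.          1.        ]]
wrist ['pixels', 'depth', 'mtx', 'hand_eye', 'cam_to_world'] [[303.95045593   0.         256.46823039]
 [  0.         303.95045593 192.58964635]
 [  0.           0.           1.        ]] [[ 4.13663632e-01 -8.70371491e-01 -2.67087753e-01  1.92405581e-01]
 [ 9.10429474e-01  3.95218744e-01  1.22148751e-01  6.26956895e-01]
 [-7.56704745e-04 -2.93693058e-01  9.55899479e-01  3.84095868e-01]
 [ 0.00000000e+00  0.00000000e+00  0.00000000e+00  1.00000000e+00]]
```

View pics/scene0.png

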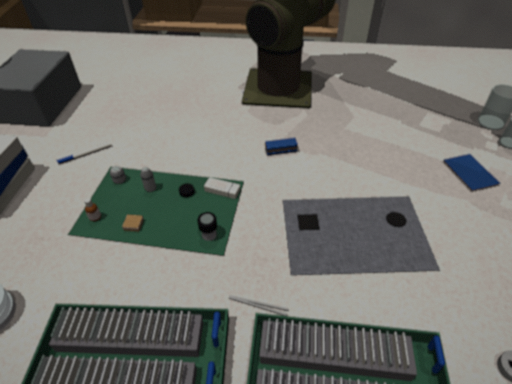

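View pics/side0.png

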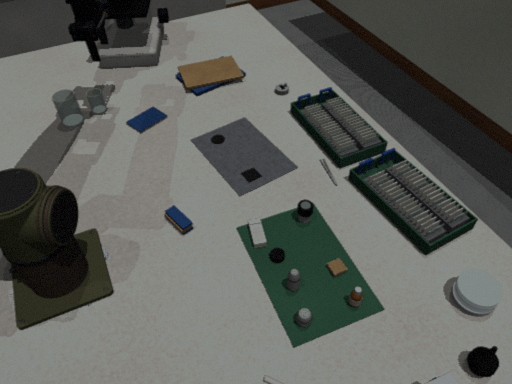

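The scene view shows the mat on the right: square pad at (308,222), round pad at (396,219). On the tray it shows the short objective (117,175), tall objective (148,180), cap (187,190), mailer (221,187), bottle (93,211), coverslip box (133,222) and eyepiece (208,225). The side view agrees with this.

```bash
python3 - <<'E'
from h import *
for n in ['scene0','side0']:
    c=load(n);P=cloud(c);z=P[...,2]
    hsv=cv2.cvtColor(c['pixels'],cv2.COLOR_RGB2HSV)
    reg=(P[...,0]>.3)&(P[...,0]<.85)&(P[...,1]>-.6)&(P[...,1]<.5)&(c['depth']>0)
    m=(reg&(z>.010)&(z<.09)).astype(np.uint8)
    k,l,s,_=cv2.connectedComponentsWithStats(m)
    print(n)
    for i in range(1,k):
        if s[i,4]<25: continue
        q=P[l==i]; zt=np.percentile(q[:,2],97); t=q[q[:,2]>zt-.006]
        print(s[i],'ztop %.4f'%zt,'topmid',((t.max(0)+t.min(0))/2)[:2].round(4),'ext',np.ptp(t,0)[:2].round(3))
    u,v={'scene0':((308,396),(222,219)),'side0':((251,217),(174,138))}[n]
    for a,b in zip(u,v): print('pad',atz(c,a,b,.006),dep(c,a,b))
    for y in ((.1),): 
        g=reg&(z<.02); print('table z med',np.median(z[g&(P[...,1]<-.0)]))
E
```

```text
scene0
[   0  141   34   68 1189] ztop 0.0872 topmid [ 0.4802 -0.5724] ext [0.08  0.007]
[265 141  33  13 266] ztop 0.0290 topmid [0.3137 0.0316] ext [0.027 0.081]
[ 57 142  51  20 102] ztop 0.0133 topmid [ 0.3734 -0.4732] ext [0.087 0.101]
[446 159  35  31 302] ztop 0.0125 topmid [0.3537 0.4689] ext [0.107 0.062]
[110 165  16  17 205] ztop 0.0397 topmid [ 0.4583 -0.3449] ext [0.03 0.03]
[140 166  16  24 269] ztop 0.0657 topmid [ 0.4762 -0.2628] ext [0.02  0.017]
[204 177  36  20 439] ztop 0.0231 topmid [ 0.465  -0.0937] ext [0.048 0.081]
[179 183  15  13 158] ztop 0.0191 topmid [ 0.4796 -0.1744] ext [0.035 0.035]
[ 84 197  17  23 249] ztop 0.0613 topmid [ 0.5773 -0.356 ] ext [0.013 0.013]
[197 211  21  28 425] ztop 0.0567 topmid [ 0.5965 -0.0982] ext [0.04  0.039]
[122 214  21  16 239] ztop 0.0190 topmid [ 0.5887 -0.2657] ext [0.037 0.036]
[  0 283  14  43 372] ztop 0.0480 topmid [ 0.7998 -0.4238] ext [0.037 0.021]
[  44  303  185   53 5795] ztop 0.0569 topmid [ 0.8229 -0.166 ] ext [0.054 0.269]
[ 250  312  199   72 8578] ztop 0.0569 topmid [0.819  0.1774] ext [0.052 0.265]
[499 350
[... 823 characters left out ...]
p 0.0189 topmid [ 0.5887 -0.2672] ext [0.036 0.036]
[287 269  13  22 235] ztop 0.0659 topmid [ 0.4746 -0.2657] ext [0.019 0.018]
[ 452  268   51   46 1612] ztop 0.0504 topmid [ 0.8112 -0.4602] ext [0.078 0.092]
[348 287  14  20 200] ztop 0.0623 topmid [ 0.5761 -0.359 ] ext [0.012 0.012]
[296 308  16  19 236] ztop 0.0405 topmid [ 0.4546 -0.349 ] ext [0.028 0.027]
[467 346  32  30 695] ztop 0.0827 topmid [ 0.7179 -0.5806] ext [0.011 0.01 ]
[264 375  17   9  46] ztop 0.0134 topmid [ 0.3398 -0.4313] ext [0.024 0.025]
pad [0.53966721 0.10444183 0.006     ] [0.53922762 0.10339507 0.00712064]
pad [0.5108172  0.29531885 0.006     ] [0.51194938 0.29896468 0.00284463]
table z med 0.0002493974612316485
```

View pics/wrist0.png

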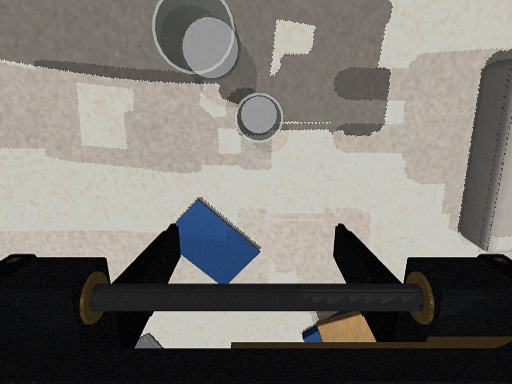

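```bash
cat > go.py <<'E'
# python3 go.py x y z [toolYawDeg]: tool-frame shift to a TCP target; yaw = world angle of tool y
import sys
from h import *
a=[float(t) for t in sys.argv[1:]]
s=read_state();M=R.from_quat(s['eef_rot']).as_matrix()
y=np.degrees(np.arctan2(M[1,1],M[0,1]))
print('t %.2f'%s['clock'],'pos',s['tool_pos'].round(4),'yaw %.2f'%y,'tilt %.3f'%np.degrees(np.arccos(-M[2,2])),'q',s['q'].round(2),'F',s['contact_force'].round(1))
if a: print('shift mm',((np.array(a[:3])-s['tool_pos'])@M*1000).round(1),'twist',(y-a[3]).round(2) if len(a)>3 else 0)
E
echo ok
```

```text
ok
```

servo_tool:
  increments: [-33,-23,-7,7,-66,-46,-14,14,-99,-69,-21,21,-132,-92,-28,28,-165,-115,-35,35]
  claw: 60

```text
clock: 0.57
tool_pos: [0.372, 0.4169, 0.2495]
eef_rot: [0.498, 0.867, -0.0, -0.0]
contact_force: [0.5, 0.5, 0.2]
width: 0.705
grip_force: 0.0
```

```bash
python3 go.py .534 .151 .3 8.8
```

```text
t 0.57 pos [0.372  0.4169 0.2495] yaw 30.24 tilt 0.034 q [ 0.75 -0.1   1.82 -0.    1.42  0.22] F [0.5 0.5 0.2]
shift mm [-311.4    6.   -50.4] twist 21.44
```

servo_tool:
  increments: [-40,1,-7,5,-80,2,-14,10,-120,3,-21,15,-160,4,-28,20,-200,4,-35,21.4]

```text
clock: 0.98
tool_pos: [0.4773, 0.2466, 0.2848]
eef_rot: [0.65, 0.76, 0.0, -0.0]
contact_force: [1.5, 0.1, -1.0]
width: 0.6
grip_force: 0.0
```

```bash
python3 go.py .534 .151 .3 8.8
```

```text
t 0.98 pos [0.4773 0.2466 0.2848] yaw 8.96 tilt 0.003 q [ 0.38 -0.16  1.82  0.    1.49  0.22] F [ 1.5  0.1 -1. ]
shift mm [-103.3   41.1  -15.2] twist 0.16
```

servo_tool:
  increments: [-35,14,-5,0,-70,28,-10,0,-103,41,-15,0,-103,41,-15,0,-103,41,-15,0]

```text
clock: 1.4
tool_pos: [0.5342, 0.1519, 0.2995]
eef_rot: [0.65, 0.76, -0.0, -0.0]
contact_force: [0.2, 0.8, -2.0]
width: 0.6
grip_force: 0.0
```

```bash
python3 go.py; python3 - <<'E'
from h import *
c=snap('wrist','wmat')
im=cv2.imread('pics/wmat.png');cv2.imwrite('pics/wmat2.png',cv2.resize(im[:290],None,fx=1.5,fy=1.5))
E
```

```text
t 1.40 pos [0.5342 0.1519 0.2995] yaw 8.95 tilt 0.028 q [ 0.18 -0.13  1.76  0.    1.51  0.02] F [ 0.2  0.8 -2. ]
```

View pics/wmat2.png

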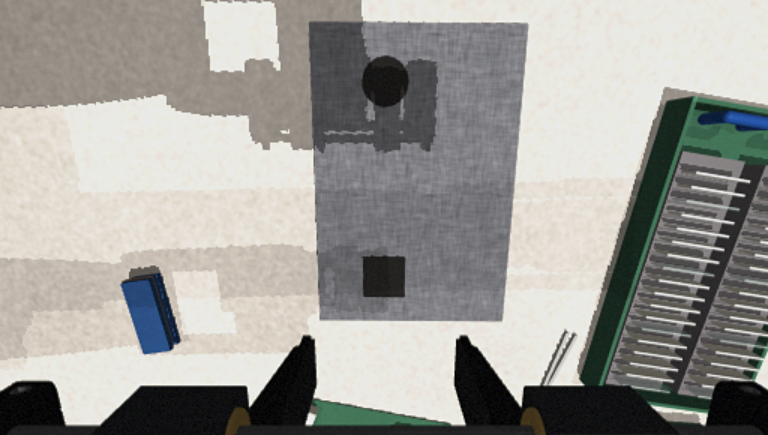

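The crop shows the whole mat with the round pad at (385,81) and the square pad at (384,276). The mat corners are at (309,22), (528,24), (502,321) and (320,321). All of these are in 1.5x crop pixels.

```bash
cat > pads.py <<'E'
from h import *
def pads(f,near):
    c=load(f);g=c['pixels'].max(-1);out=[]
    k,l,s,ce=cv2.connectedComponentsWithStats((g<50).astype(np.uint8))
    for u,v in near:
        i=np.argmin([np.hypot(*(ce[j]-(u,v)))+(1e4 if j==0 or s[j,4]<150 else 0) for j in range(k)])
        p=atz(c,*ce[i],.006);out.append(p);print(f,s[i],ce[i].round(1),p.round(4),'depth z med',np.median(cloud(c)[l==i][:,2]).round(4))
    d=out[0]-out[1];print('mid',((out[0]+out[1])/2).round(4),'yaw',np.degrees(np.arctan2(-d[0],d[1])).round(2),'dist',np.hypot(*d[:2]).round(4))
if __name__=='__main__':
    pads('wmat',[(256.7,54),(256,184.3)]);pads('scene0',[(396,219),(308,222)]);pads('side0',[(217,139),(251,174)])
    c=load('wmat');q=[atz(c,u/1.5,v/1.5,.003) for u,v in [(309,22),(528,24),(502,321),(320,321)]]
    print(np.array(q).round(4));
    for a,b in [(0,3),(1,2)]: d=q[a]-q[b];print(np.degrees(np.arctan2(-d[0],d[1])),np.hypot(*d[:2]))
    ctr=np.mean(q,0);print('ctr',ctr,'-> origin',ctr[:2]-.03*np.array([np.cos(.154),np.sin(.154)]))
E
python3 pads.py
```

```text
wmat [241  38  32  34 818] [256.4  53.9] [0.5112 0.2956 0.006 ] depth z med 0.0066
wmat [242 170  28  28 750] [255.4 183.9] [0.5391 0.1089 0.006 ] depth z med 0.0064
mid [0.5251 0.2023 0.006 ] yaw 8.48 dist 0.1888
scene0 [386 212  20  15 229] [395.7 219.2] [0.5128 0.2943 0.006 ] depth z med 0.0067
scene0 [298 214  21  16 297] [308.  221.9] [0.5415 0.1074 0.006 ] depth z med 0.0064
mid [0.5272 0.2008 0.006 ] yaw 8.73 dist 0.1891
side0 [241 168  21  15 183] [250.8 174.5] [0.5384 0.1027 0.006 ] depth z med 0.0052
side0 [241 168  21  15 183] [250.8 174.5] [0.5384 0.1027 0.006 ] depth z med 0.0052
mid [0.5384 0.1027 0.006 ] yaw -0.0 dist 0.0
[[0.4356 0.3338 0.003 ]
 [0.6326 0.3633 0.003 ]
 [0.6757 0.0777 0.003 ]
 [0.4789 0.0467 0.003 ]]
8.559793252890097 0.2903544674241124
8.582726133903163 0.28882076349501895
ctr [0.55571276 0.20539932 0.003     ] -> origin [0.5260678  0.20079756]
```

servo_tool:
  increments: [-40,0,0,0,-80,0,0,0,-120,0,0,0,-160,0,0,0,-200,0,0,0]

```text
clock: 1.87
tool_pos: [0.565, -0.0438, 0.2993]
eef_rot: [0.647, 0.762, 0.0, -0.0]
contact_force: [0.3, 0.4, 0.2]
width: 0.598
grip_force: 0.0
```

```bash
python3 go.py .53 -.27 .28 0
```

```text
t 1.87 pos [ 0.565  -0.0438  0.2993] yaw 9.32 tilt 0.037 q [-0.17 -0.1   1.73  0.    1.51 -0.34] F [0.3 0.4 0.2]
shift mm [-217.5  -71.2   19.2] twist 9.32
```

servo_tool:
  increments: [-40,-13,3,0,-80,-26,6,0,-120,-39,9,0,-160,-52,12,0,-200,-65,15,0]

```text
clock: 2.28
tool_pos: [0.5331, -0.2493, 0.2843]
eef_rot: [0.647, 0.762, 0.0, -0.0]
contact_force: [0.1, 0.3, 0.3]
width: 0.6
grip_force: 0.0
```

servo_tool:
  increments: [-15,-5,0,0.7,-18,-6,4,0.7,-18,-6,4,0.7,-18,-6,4,0.7]

```text
clock: 2.62
tool_pos: [0.5307, -0.2663, 0.2802]
eef_rot: [0.652, 0.758, 0.0, -0.001]
contact_force: [-0.3, -1.2, -0.1]
width: 0.6
grip_force: 0.0
```

```bash
python3 go.py; python3 - <<'E'
from h import *
c=snap('wrist','wtray')
im=cv2.imread('pics/wtray.png');cv2.imwrite('pics/wtray2.png',cv2.resize(im[:290],None,fx=1.5,fy=1.5))
P=cloud(c);z=P[...,2];v=np.mgrid[:384,:512][0]
m=((z>.010)&(z<.09)&(P[...,0]<.75)&(P[...,0]>.35)&(P[...,1]<0)&(v<300)).astype(np.uint8)
k,l,s,ce=cv2.connectedComponentsWithStats(m)
for i in range(1,k):
    if s[i,4]<50: continue
    q=P[l==i]; zt=np.percentile(q[:,2],97); t=q[q[:,2]>zt-.005]
    r=cv2.minAreaRect((t[:,:2]*1000).astype(np.float32))
    print(s[i],'ztop %.4f'%zt,'mid',((t.max(0)+t.min(0))/2)[:2].round(4),'rect',np.round(r[0],1),np.round(r[1],1),round(r[2],1))
E
```

```text
t 2.62 pos [ 0.5307 -0.2663  0.2802] yaw 8.56 tilt 0.091 q [-0.56 -0.03  1.7   0.    1.47 -0.71] F [-0.3 -1.2 -0.1]
[ 204    0   43   57 1466] ztop 0.0232 mid [ 0.4636 -0.101 ] rect [463.4 -97.9] [68.5 32.2] 76.9
[ 314   17   37   40 1108] ztop 0.0575 mid [ 0.5967 -0.0981] rect [596.5 -98.2] [39.1 38.9] 60.9
[217  75  26  28 569] ztop 0.0191 mid [ 0.4797 -0.1743] rect [ 479.6 -174. ] [33.9 34.6] 8.3
[206 143  24  25 443] ztop 0.0665 mid [ 0.4756 -0.2626] rect [ 475.6 -262.4] [18.1 17.3] 9.1
[283 153  28  26 571] ztop 0.0189 mid [ 0.5888 -0.2651] rect [ 588.8 -265. ] [34.7 34.7] 1.0
[188 194  24  25 449] ztop 0.0408 mid [ 0.4565 -0.3459] rect [ 456.4 -345.2] [26.1 26. ] 64.2
[270 213  18  26 358] ztop 0.0621 mid [ 0.578  -0.3553] rect [ 577.9 -355.5] [12.8 12.7] 10.2
```

View pics/wtray2.png

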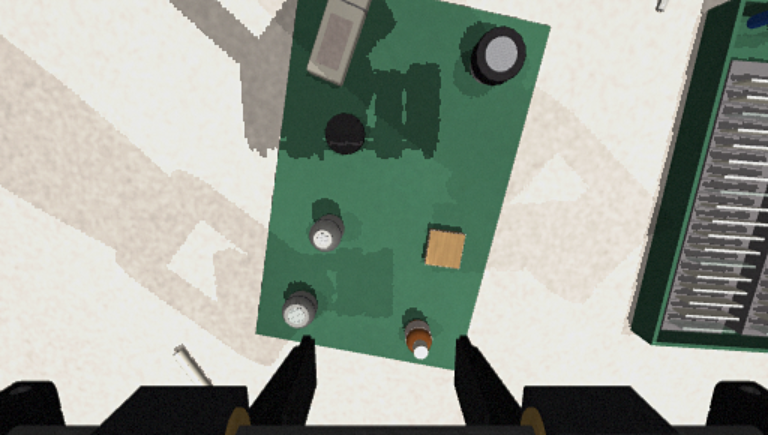

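All seven things are in view and match the scene view; mailer yaw is about −13°. I'll start with the tall objective.

servo_tool:
  increments: [3,-14,40,0,6,-28,80,0,9,-42,120,0,12,-54,150,0,12,-54,165,0]

```text
clock: 3.08
tool_pos: [0.4714, -0.2602, 0.1104]
eef_rot: [0.652, 0.758, -0.0, -0.004]
contact_force: [-0.5, 1.9, -0.3]
width: 0.597
grip_force: 0.0
```

```bash
python3 go.py .4756 -.2625 .014 8.6
```

```text
t 3.08 pos [ 0.4714 -0.2602  0.1104] yaw 8.57 tilt 0.503 q [-0.6  -0.03  1.99 -0.    1.19 -0.75] F [-0.5  1.9 -0.3]
shift mm [-3.5  4.5 96.3] twist -0.03
```

servo_tool:
  increments: [0,0,20,0,0,0,40,0,0,0,50,0,0,0,50,0,0,0,50,0]

```text
clock: 3.5
tool_pos: [0.4756, -0.2634, 0.0661]
eef_rot: [0.653, 0.758, 0.0, -0.0]
contact_force: [0.3, -0.4, 0.3]
width: 0.6
grip_force: 0.0
```

```bash
python3 go.py .4756 -.2625 .014 8.6
```

```text
t 3.50 pos [ 0.4756 -0.2634  0.0661] yaw 8.54 tilt 0.019 q [-0.6   0.03  2.01  0.    1.1  -0.75] F [ 0.3 -0.4  0.3]
shift mm [ 0.8  0.1 52.1] twist -0.06
```

servo_tool:
  increments: [0.8,0,20,0,0.8,0,40,0,0.8,0,52,0,0.8,0,52,0]

```text
clock: 3.83
tool_pos: [0.4741, -0.2625, 0.0123]
eef_rot: [0.653, 0.757, -0.0, -0.002]
contact_force: [-1.7, 0.5, 0.4]
width: 0.598
grip_force: 0.0
```

servo_tool:
  increments: [0,0,0,0,0,0,0,0,0,0,0,0,0,0,0,0,0,0,0,0]
  claw: 15
  newtons: 20

```text
clock: 4.25
tool_pos: [0.4756, -0.2639, 0.0148]
eef_rot: [0.653, 0.757, 0.0, 0.001]
contact_force: [-0.3, 0.1, 0.3]
width: 0.311
grip_force: 0.0
```

servo_tool:
  increments: [0,0,0,0,0,0,0,0,0,0,0,0]

```text
clock: 4.5
tool_pos: [0.4757, -0.2639, 0.0147]
eef_rot: [0.653, 0.757, 0.0, 0.001]
contact_force: [-0.6, 0.2, 4.9]
width: 0.284
grip_force: 20.0
```

servo_tool:
  increments: [0,0,-25,0,0,0,-60,0,0,0,-100,0,20,4,-120,0,55,12,-120,0]

```text
clock: 4.92
tool_pos: [0.482, -0.2107, 0.1403]
eef_rot: [0.655, 0.756, 0.001, 0.006]
contact_force: [2.7, 0.3, -1.6]
width: 0.287
grip_force: 20.0
```

servo_tool:
  increments: [40,8.7,0,0,80,17.4,0,0,120,26,0,0,160,34.7,0,0,200,43.4,0,0]

```text
clock: 5.33
tool_pos: [0.4914, -0.0012, 0.1331]
eef_rot: [0.653, 0.757, -0.0, -0.0]
contact_force: [1.0, -0.3, -1.6]
width: 0.29
grip_force: 20.0
```

servo_tool:
  increments: [40,8.7,0,0,80,17.4,0,0,120,26,0,0,160,34.7,0,0,200,43.2,0,0]

```text
clock: 5.75
tool_pos: [0.5048, 0.203, 0.1329]
eef_rot: [0.653, 0.757, -0.001, -0.0]
contact_force: [1.2, -0.5, -1.7]
width: 0.287
grip_force: 20.0
```

servo_tool:
  increments: [35,7.6,20,0,65,14,40,0,83,18,60,0,91.6,20,60,0,91.6,20,60,0]

```text
clock: 6.17
tool_pos: [0.5104, 0.2954, 0.0717]
eef_rot: [0.652, 0.758, -0.002, -0.001]
contact_force: [-0.2, 0.3, -1.2]
width: 0.287
grip_force: 20.0
```

servo_tool:
  increments: [0,0,0,0,0,0,0,0,0,0,0,0]

```text
clock: 6.42
tool_pos: [0.5131, 0.2937, 0.0754]
eef_rot: [0.654, 0.757, 0.001, 0.001]
contact_force: [0.2, -0.1, -1.5]
width: 0.29
grip_force: 20.0
```

```bash
python3 go.py .5116 .2941 .018 8.57; python3 - <<'E'
from h import *
c=snap('wrist','whold')
E
```

```text
t 6.42 pos [0.5131 0.2937 0.0754] yaw 8.36 tilt 0.133 q [ 0.43  0.12  1.9  -0.    1.12  0.28] F [ 0.2 -0.1 -1.5]
shift mm [ 0.6 -1.6 57.4] twist -0.21
```

View pics/whold.png

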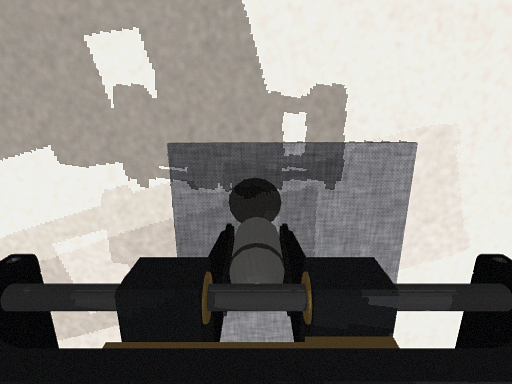

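Held upright; the pad's far edge is at (254,178). I'll measure the objective's offset in the tool and the pad edge.

```bash
cat > held.py <<'E'
import sys
from h import *
def held(f,r):
    c=load(f);m=c['mtx'];v,u=np.mgrid[:384,:512];z=c['depth'];H=c['hand_eye']
    P=np.stack([(u-m[0,2])/m[0,0]*z,-(v-m[1,2])/m[1,1]*z,-z],-1)@H[:3,:3].T+H[:3,3]
    k=(abs(P[...,1])<.9*r)&(abs(P[...,0])<.03)&(P[...,2]>-.06)&(P[...,2]<.03)&(z>0)&(u>225)&(u<285)
    q=P[k];
    for a in np.arange(-.06,.03,.006):
        w=q[(q[:,2]>=a)&(q[:,2]<a+.006)]
        if len(w)>20: print('toolz %.3f'%a,len(w),'x %.4f..%.4f y %.4f..%.4f'%(w[:,0].min(),w[:,0].max(),w[:,1].min(),w[:,1].max()),
           'xmid(near y) %.4f'%np.percentile(w[abs(w[:,1])<.005,0],95) if (abs(w[:,1])<.005).any() else '')
    return c
if __name__=='__main__':
    c=held(sys.argv[1],float(sys.argv[2]))
E
python3 held.py whold .016; python3 - <<'E'
from h import *
c=load('whold');print('edge',atz(c,254,178,.006),atz(c,229,201,.006),atz(c,280,201,.006))
E
```

```text
toolz -0.054 360 x 0.0037..0.0115 y -0.0144..0.0081 xmid(near y) 0.0098
toolz -0.048 610 x -0.0003..0.0133 y -0.0144..0.0114 xmid(near y) 0.0126
toolz -0.042 685 x -0.0037..0.0154 y -0.0144..0.0134 xmid(near y) 0.0147
toolz -0.036 369 x -0.0071..0.0157 y -0.0144..0.0136 xmid(near y) 0.0153
toolz -0.030 245 x 0.0037..0.0153 y -0.0143..0.0141 xmid(near y) 0.0149
toolz -0.024 264 x 0.0029..0.0152 y -0.0144..0.0144 xmid(near y) 0.0149
toolz -0.018 238 x 0.0027..0.0151 y -0.0142..0.0143 xmid(near y) 0.0150
toolz -0.012 216 x 0.0027..0.0152 y -0.0142..0.0143 xmid(near y) 0.0150
toolz -0.006 185 x 0.0030..0.0152 y -0.0144..0.0144 xmid(near y) 0.0150
toolz -0.000 130 x 0.0035..0.0152 y -0.0139..0.0130 xmid(near y) 0.0151
edge [0.50754663 0.31654667 0.006     ] [0.48978149 0.29400546 0.006     ] [0.5318029  0.30014232 0.006     ]
```

servo_tool:
  increments: [0.5,-1.5,20,0,0.5,-1.5,40,0,0.5,-1.5,50,0,0.5,-1.5,50,0,0.5,-1.5,50,0]

```text
clock: 6.88
tool_pos: [0.5105, 0.2943, 0.0238]
eef_rot: [0.653, 0.757, -0.0, -0.0]
contact_force: [0.0, 0.5, -0.3]
width: 0.288
grip_force: 20.0
```

servo_tool:
  increments: [0,0,0,0,0,0,0,0]

```text
clock: 7.05
tool_pos: [0.5117, 0.2953, 0.0255]
eef_rot: [0.653, 0.757, 0.001, 0.001]
contact_force: [-0.3, -0.1, -1.5]
width: 0.289
grip_force: 20.0
```

```bash
python3 go.py .5114 .2941 .018 8.57
```

```text
t 7.05 pos [0.5117 0.2953 0.0255] yaw 8.43 tilt 0.154 q [ 0.43  0.18  1.92 -0.    1.03  0.29] F [-0.3 -0.1 -1.5]
shift mm [-1.1 -0.5  7.5] twist -0.14
```

servo_tool:
  increments: [-0.7,-0.3,3,0,-0.7,-0.3,5.5,0,-0.7,-0.3,5.5,0,-0.7,-0.3,5.5,0]

```text
clock: 7.38
tool_pos: [0.5101, 0.294, 0.0181]
eef_rot: [0.653, 0.757, -0.0, -0.0]
contact_force: [-0.2, 0.1, -0.2]
width: 0.289
grip_force: 20.0
```

servo_tool:
  increments: [0,0,0.5,0,0,0,1,0,0,0,1.5,0,0,0,1.5,0]

```text
clock: 7.72
tool_pos: [0.5104, 0.2943, 0.0177]
eef_rot: [0.653, 0.757, -0.0, -0.0]
contact_force: [-1.8, -1.2, 5.4]
width: 0.29
grip_force: 20.0
```

```bash
python3 go.py .5114 .2941 .018 8.57
```

```text
t 7.72 pos [0.5104 0.2943 0.0177] yaw 8.45 tilt 0.017 q [ 0.43  0.19  1.93 -0.    1.02  0.28] F [-1.8 -1.2  5.4]
shift mm [-0.3  0.9 -0.3] twist -0.12
```

servo_tool:
  increments: [0,0,0,0,0,0,0,0,0,0,0,0,0,0,0,0]
  claw: 60

```text
clock: 8.05
tool_pos: [0.5104, 0.2942, 0.0167]
eef_rot: [0.653, 0.757, 0.0, 0.0]
contact_force: [-0.2, 0.9, -0.2]
width: 0.512
grip_force: 0.0
```

servo_tool:
  increments: [0,0,-20,0,0,0,-55,0,0,0,-95,0,0,0,-135,0,-20,-4,-150,0]

```text
clock: 8.47
tool_pos: [0.5123, 0.2769, 0.1741]
eef_rot: [0.652, 0.758, 0.005, 0.002]
contact_force: [0.4, -0.6, 1.2]
width: 0.601
grip_force: 0.0
```

servo_tool:
  increments: [-40,-6,0,0,-80,-13,0,0,-120,-20,0,0,-150,-26,0,0,-150,-26,0,0]

```text
clock: 8.88
tool_pos: [0.5054, 0.1173, 0.1667]
eef_rot: [0.655, 0.756, -0.001, 0.001]
contact_force: [-0.6, 0.4, 0.6]
width: 0.601
grip_force: 0.0
```

```bash
cat > chk.py <<'E'
import sys
from h import *
tag=sys.argv[1]
for n in sys.argv[2:]:
    c=snap(n,n+tag);P=cloud(c);z=P[...,2];v=np.mgrid[:384,:512][0]
    a,b=P[...,0]-.5256,P[...,1]-.2015;s,k=np.sin(.1496),np.cos(.1496)
    X,Y=a*k+b*s,-a*s+b*k
    m=((z>.011)&(z<.1)&(X>-.07)&(X<.13)&(abs(Y)<.145)&((v<260)|(n!='wrist'))).astype(np.uint8)
    K,l,st,_=cv2.connectedComponentsWithStats(m);print(n)
    for i in range(1,K):
        if st[i,4]<40: continue
        w=l==i;zt=np.percentile(z[w],97);t=w&(z>zt-.005);q=np.c_[X[t],Y[t]]*1000
        r=cv2.minAreaRect(q.astype(np.float32))
        print('%s ztop %.4f mat-mid'%(st[i],zt),((q.max(0)+q.min(0))/2).round(1),'rect',np.round(r[0],1),np.round(r[1],1),round(r[2],1))
E
python3 go.py .4565 -.346 .12 8.57; python3 chk.py 1 wrist scene side
```

```text
t 8.88 pos [0.5054 0.1173 0.1667] yaw 8.17 tilt 0.106 q [ 0.13 -0.13  1.99 -0.    1.29 -0.02] F [-0.6  0.4  0.6]
shift mm [-451.6 -114.3   47.6] twist -0.4
wrist
[275   0  30  14 311] ztop 0.0531 mat-mid [-1.9 81.7] rect [-1.9 81.6] [ 2.1 14. ] 88.3
scene
[390 196  19  25 325] ztop 0.0694 mat-mid [-0.6 92.3] rect [-0.9 93.5] [15.1 17.5] 18.7
side
[211 121  11  20 148] ztop 0.0685 mat-mid [-2.6 90. ] rect [-2.  90.5] [15.9 18.5] 8.7
```

servo_tool:
  increments: [-40,-10,0,0,-80,-20,0,0,-120,-30,0,0,-160,-40,0,0,-200,-50.6,0,0]

```text
clock: 9.45
tool_pos: [0.4852, -0.0839, 0.167]
eef_rot: [0.652, 0.758, 0.0, 0.0]
contact_force: [0.1, 0.2, -0.1]
width: 0.599
grip_force: 0.0
```

servo_tool:
  increments: [-40,-10,0,0,-80,-20,0,0,-120,-30,0,0,-160,-40,0,0,-200,-50.6,0,0]

```text
clock: 9.87
tool_pos: [0.465, -0.2898, 0.1669]
eef_rot: [0.652, 0.758, 0.0, 0.0]
contact_force: [1.2, -0.6, -0.8]
width: 0.604
grip_force: 0.0
```

servo_tool:
  increments: [-30,-8,20,0,-45,-12,48,0,-51.5,-13,68,0,-51.5,-13,80,0,-51.5,-13,80,0]

```text
clock: 10.28
tool_pos: [0.458, -0.3394, 0.083]
eef_rot: [0.653, 0.758, 0.0, -0.003]
contact_force: [-0.3, 0.1, -0.1]
width: 0.6
grip_force: 0.0
```

servo_tool:
  increments: [0,0,0,0,0,0,0,0,0,0,0,0]

```text
clock: 10.53
tool_pos: [0.4605, -0.3417, 0.0888]
eef_rot: [0.653, 0.758, 0.0, 0.002]
contact_force: [-0.1, -0.1, 0.0]
width: 0.601
grip_force: 0.0
```

```bash
python3 go.py .4565 -.346 .007 8.57
```

```text
t 10.53 pos [ 0.4605 -0.3417  0.0888] yaw 8.53 tilt 0.186 q [-0.73  0.07  1.93  0.    1.14 -0.88] F [-0.1 -0.1  0. ]
shift mm [-3.5 -4.7 81.8] twist -0.04
```

servo_tool:
  increments: [-3.5,-4,20,0,-3.5,-4,32,0,-3.5,-4,40,0,-3.5,-4,40,0,-3.5,-4,40,0]

```text
clock: 10.95
tool_pos: [0.4554, -0.3454, 0.0465]
eef_rot: [0.653, 0.757, 0.0, -0.001]
contact_force: [0.5, 0.7, 0.4]
width: 0.598
grip_force: 0.0
```

servo_tool:
  increments: [0,0,0,0,0,0,0,0]

```text
clock: 11.12
tool_pos: [0.4561, -0.3462, 0.0478]
eef_rot: [0.653, 0.757, 0.0, 0.001]
contact_force: [0.0, -0.1, -0.1]
width: 0.6
grip_force: 0.0
```

```bash
python3 go.py .4565 -.346 .007 8.57
```

```text
t 11.12 pos [ 0.4561 -0.3462  0.0478] yaw 8.45 tilt 0.091 q [-0.74  0.12  1.96  0.    1.07 -0.89] F [ 0.  -0.1 -0.1]
shift mm [ 0.2  0.3 40.8] twist -0.12
```

servo_tool:
  increments: [0,0,15,0,0,0,28,0,0,0,36,0,0,0,40,0,0,0,40.5,0]

```text
clock: 11.53
tool_pos: [0.4547, -0.3451, 0.0049]
eef_rot: [0.653, 0.757, 0.0, -0.001]
contact_force: [-0.1, 0.6, -0.2]
width: 0.601
grip_force: 0.0
```

servo_tool:
  increments: [0,0,0,0,0,0,0,0,0,0,0,0,0,0,0,0,0,0,0,0]
  claw: 15

```text
clock: 11.95
tool_pos: [0.4559, -0.3461, 0.0069]
eef_rot: [0.653, 0.757, 0.0, 0.001]
contact_force: [0.0, 0.7, 1.6]
width: 0.333
grip_force: 20.0
```

servo_tool:
  increments: [0,0,0,0,0,0,0,0]

```text
clock: 12.12
tool_pos: [0.4559, -0.3462, 0.0069]
eef_rot: [0.653, 0.757, 0.0, 0.001]
contact_force: [-0.3, 0.2, 2.1]
width: 0.334
grip_force: 20.0
```

```bash
python3 go.py .5397 .1078 .12 8.57
```

```text
t 12.12 pos [ 0.4559 -0.3462  0.0069] yaw 8.45 tilt 0.062 q [-0.74  0.17  1.97  0.    0.99 -0.89] F [-0.3  0.2  2.1]
shift mm [ 436.6  149.6 -113.3] twist -0.12
```

servo_tool:
  increments: [0,0,-25,0,0,0,-60,0,0,0,-100,0,20,7,-120,0,50,17,-120,0]

```text
clock: 12.53
tool_pos: [0.468, -0.2975, 0.1333]
eef_rot: [0.654, 0.756, 0.0, 0.006]
contact_force: [1.1, 0.6, -0.5]
width: 0.332
grip_force: 20.0
```

servo_tool:
  increments: [38,13,0,0,76,26,0,0,114,39,0,0,152,52,0,0,190,65,0,0]

```text
clock: 12.95
tool_pos: [0.501, -0.0945, 0.1261]
eef_rot: [0.653, 0.757, -0.0, -0.0]
contact_force: [-0.4, -0.6, -1.5]
width: 0.331
grip_force: 20.0
```

servo_tool:
  increments: [38,13,0,0,76,26,0,0,112,38,0,0,145,50,0,0,172,59,0,0]

```text
clock: 13.37
tool_pos: [0.5342, 0.0849, 0.126]
eef_rot: [0.653, 0.758, -0.0, -0.0]
contact_force: [0.3, 0.9, -0.7]
width: 0.33
grip_force: 20.0
```

servo_tool:
  increments: [15,5,15,0,22,8,35,0,24.6,8.6,52,0,24.6,8.6,60,0,24.6,8.6,60,0]

```text
clock: 13.78
tool_pos: [0.5371, 0.1078, 0.0634]
eef_rot: [0.653, 0.757, -0.002, -0.002]
contact_force: [0.2, -0.1, -1.2]
width: 0.333
grip_force: 20.0
```

servo_tool:
  increments: [0,0,0,0,0,0,0,0,0,0,0,0]

```text
clock: 14.03
tool_pos: [0.5404, 0.1076, 0.0678]
eef_rot: [0.653, 0.757, 0.001, 0.001]
contact_force: [-0.9, 0.7, -1.8]
width: 0.33
grip_force: 20.0
```

```bash
python3 - <<'E'
from h import *
c=snap('wrist','whold2')
for u,v in []: pass
im=cv2.imread('pics/whold2.png');cv2.imwrite('pics/whold2c.png',cv2.resize(im[:330,130:390],None,fx=1.8,fy=1.8))
E
python3 held.py whold2 .018; python3 go.py .5397 .1078 .010 8.57
```

```text
toolz -0.036 1557 x -0.0074..0.0142 y -0.0162..0.0129 xmid(near y) 0.0123
toolz -0.030 718 x -0.0088..0.0163 y -0.0162..0.0145 xmid(near y) 0.0157
toolz -0.024 317 x -0.0089..0.0166 y -0.0162..0.0147 xmid(near y) 0.0164
toolz -0.018 197 x 0.0032..0.0163 y -0.0162..0.0154 xmid(near y) 0.0160
toolz -0.012 222 x 0.0026..0.0163 y -0.0162..0.0157 xmid(near y) 0.0160
toolz -0.006 167 x 0.0029..0.0163 y -0.0162..0.0162 xmid(near y) 0.0161
t 14.08 pos [0.5404 0.1077 0.0678] yaw 8.41 tilt 0.138 q [ 0.1   0.04  2.   -0.    1.1  -0.05] F [ 0.5 -0.2 -0.3]
shift mm [ 0.2 -0.8 57.8] twist -0.16
```

View pics/whold2c.png

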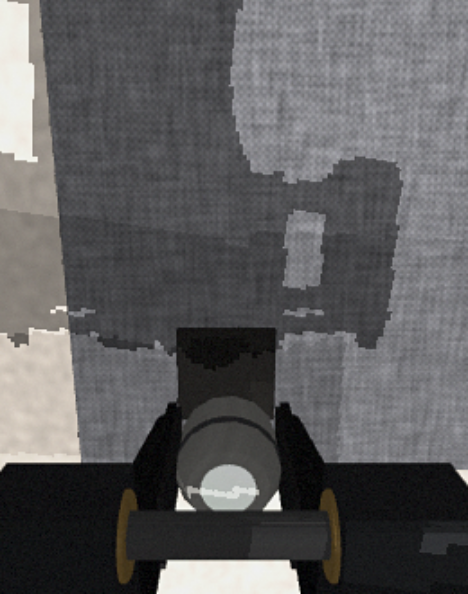

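The held short objective is centred in the tool. The square pad's far corners show at crop (176,328) and (275,328).

```bash
python3 - <<'E'
from h import *
c=load('whold2');a=atz(c,227.8,182.2,.006);b=atz(c,282.8,182.2,.006);print(a,b,np.hypot(*(a-b)[:2]))
print('ctr',(a+b)[:2]/2-.022*np.array([-.149,.989]))
E
```

```text
[0.51460501 0.12593443 0.006     ] [0.55765606 0.13226628 0.006     ] 0.04351419650710409
ctr [0.53940854 0.10734235]
```

servo_tool:
  increments: [0.2,-0.7,15,0,0.2,-0.7,30,0,0.2,-0.7,42,0,0.2,-0.7,50,0,0.2,-0.7,50,0]

```text
clock: 14.5
tool_pos: [0.5373, 0.1078, 0.0145]
eef_rot: [0.653, 0.757, -0.001, -0.001]
contact_force: [-0.3, 0.7, -1.7]
width: 0.332
grip_force: 20.0
```

servo_tool:
  increments: [0,0,0,0,0,0,0,0]

```text
clock: 14.67
tool_pos: [0.5394, 0.1081, 0.0171]
eef_rot: [0.653, 0.757, 0.0, 0.0]
contact_force: [0.6, 0.3, -0.9]
width: 0.334
grip_force: 20.0
```

```bash
python3 go.py .5397 .1078 .010 8.57
```

```text
t 14.67 pos [0.5394 0.1081 0.0171] yaw 8.44 tilt 0.072 q [ 0.1   0.11  2.02  0.    1.01 -0.05] F [ 0.6  0.3 -0.9]
shift mm [-0.4  0.3  7.1] twist -0.13
```

servo_tool:
  increments: [-0.4,0.2,3,0,-0.4,0.2,5,0,-0.4,0.2,5.5,0,-0.4,0.2,5.5,0]

```text
clock: 15.0
tool_pos: [0.5389, 0.1077, 0.0108]
eef_rot: [0.653, 0.757, -0.0, -0.0]
contact_force: [0.9, -0.2, 0.2]
width: 0.333
grip_force: 20.0
```

servo_tool:
  increments: [0,0,0.5,0,0,0,1,0,0,0,1.5,0,0,0,1.5,0]

```text
clock: 15.33
tool_pos: [0.5391, 0.1078, 0.0099]
eef_rot: [0.653, 0.757, -0.0, -0.0]
contact_force: [-2.5, 0.1, 3.9]
width: 0.331
grip_force: 20.0
```

```bash
python3 go.py .5397 .1078 .010 8.57
```

```text
t 15.33 pos [0.5391 0.1078 0.0099] yaw 8.45 tilt 0.007 q [ 0.1   0.13  2.02 -0.    0.99 -0.05] F [-2.5  0.1  3.9]
shift mm [-0.1  0.6 -0.1] twist -0.12
```

servo_tool:
  increments: [0,0,0,0,0,0,0,0,0,0,0,0,0,0,0,0]
  claw: 65

```text
clock: 15.67
tool_pos: [0.539, 0.1077, 0.0092]
eef_rot: [0.653, 0.757, 0.0, 0.0]
contact_force: [0.6, -0.4, -0.4]
width: 0.555
grip_force: 0.0
```

servo_tool:
  increments: [0,0,-20,0,0,0,-60,0,0,0,-100,0,0,0,-140,0,0,0,-180,0]

```text
clock: 16.08
tool_pos: [0.5385, 0.1077, 0.191]
eef_rot: [0.653, 0.757, -0.0, -0.0]
contact_force: [0.7, -0.1, 0.5]
width: 0.65
grip_force: 0.0
```

servo_tool:
  increments: [0,0,-40,0,0,0,-80,0,0,0,-100,0,0,0,-100,0,0,0,-100,0]

```text
clock: 16.5
tool_pos: [0.5396, 0.1078, 0.2909]
eef_rot: [0.653, 0.757, 0.001, 0.001]
contact_force: [-0.2, 0.7, -0.3]
width: 0.646
grip_force: 0.0
```

```bash
python3 chk.py 2 wrist scene; python3 go.py .5967 -.0982 .15 8.57; python3 - <<'E'
from h import *
im=cv2.imread('pics/wrist2.png');cv2.imwrite('pics/wrist2c.png',cv2.resize(im[:240,130:390],None,fx=2.5,fy=2.5,interpolation=cv2.INTER_CUBIC))
E
```

```text
wrist
[243   0  24  27 550] ztop 0.0697 mat-mid [-1.4 91.7] rect [-1.3 91.5] [19.5 12.5] 2.3
[245 148  22  25 428] ztop 0.0440 mat-mid [ -0.8 -94. ] rect [ -1.2 -93.6] [25.3 26.3] 28.5
scene
[390 196  19  25 328] ztop 0.0692 mat-mid [ 0.2 93.7] rect [-1.6 93. ] [17.  17.5] 69.8
[301 206  16  19 249] ztop 0.0439 mat-mid [  0.4 -95.2] rect [ -0.2 -96.1] [24.5 25.7] 41.8
t 16.60 pos [0.5381 0.1076 0.2872] yaw 8.44 tilt 0.175 q [ 0.1  -0.13  1.79 -0.    1.49 -0.05] F [ 0.8 -0.3 -0. ]
shift mm [-212.2   28.1  137.1] twist -0.13
```

View pics/wrist2c.png

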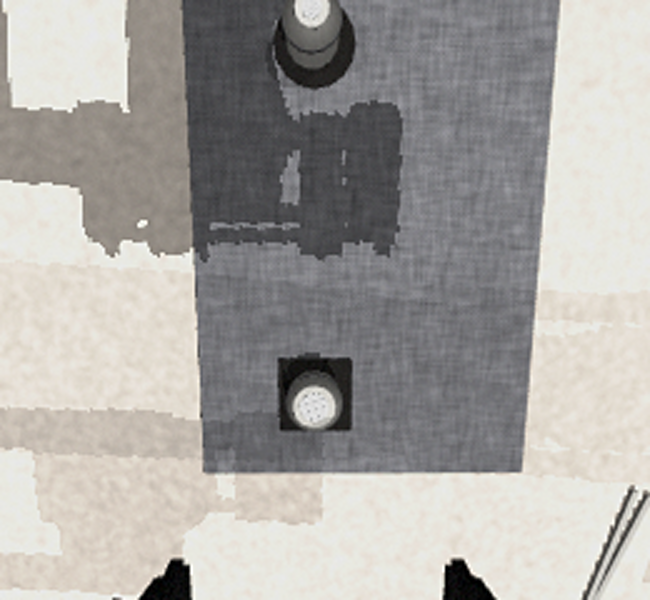

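Both objectives look centred: tall at (313,40) and short at (315,395) in the crop, on their pads to about 1 mm. Next is the eyepiece.

servo_tool:
  increments: [-38,5,8,0,-76,10,20,0,-114,15,32,0,-152,20,44,0,-190,25,56,0]

```text
clock: 17.02
tool_pos: [0.5904, -0.0779, 0.2297]
eef_rot: [0.653, 0.757, -0.001, -0.002]
contact_force: [1.0, 0.1, 0.2]
width: 0.646
grip_force: 0.0
```

servo_tool:
  increments: [-15,2,30,0,-22,3,65,0,-22,3,100,0,-22,3,125,0,-22,3,140,0]

```text
clock: 17.43
tool_pos: [0.5932, -0.0972, 0.0857]
eef_rot: [0.653, 0.757, -0.002, -0.005]
contact_force: [0.9, 0.1, 0.7]
width: 0.65
grip_force: 0.0
```

servo_tool:
  increments: [0,0,0,0,0,0,0,0,0,0,0,0,0,0,0,0]

```text
clock: 17.77
tool_pos: [0.5987, -0.098, 0.0949]
eef_rot: [0.653, 0.757, 0.001, 0.001]
contact_force: [0.4, -0.1, 0.4]
width: 0.65
grip_force: 0.0
```

```bash
python3 go.py .5967 -.0982 .024 8.57
```

```text
t 17.77 pos [ 0.5987 -0.098   0.0949] yaw 8.46 tilt 0.142 q [-0.25  0.13  1.85 -0.    1.16 -0.4 ] F [ 0.4 -0.1  0.4]
shift mm [ 0.2 -2.2 70.9] twist -0.11
```

servo_tool:
  increments: [0,-1.5,20,0,0,-1.5,40,0,0,-1.5,55,0,0,-1.5,66,0,0,-1.5,70.5,0]

```text
clock: 18.18
tool_pos: [0.596, -0.0979, 0.0222]
eef_rot: [0.653, 0.757, -0.0, -0.0]
contact_force: [0.0, -1.2, -0.1]
width: 0.648
grip_force: 0.0
```

servo_tool:
  increments: [0,0,0,0,0,0,0,0,0,0,0,0,0,0,0,0,0,0,0,0]
  claw: 20

```text
clock: 18.6
tool_pos: [0.5972, -0.0983, 0.0242]
eef_rot: [0.653, 0.757, 0.0, 0.001]
contact_force: [-0.8, 0.7, 3.0]
width: 0.418
grip_force: 20.0
```

servo_tool:
  increments: [0,0,0,0,0,0,0,0]

```text
clock: 18.77
tool_pos: [0.5972, -0.0984, 0.0242]
eef_rot: [0.653, 0.757, 0.0, 0.001]
contact_force: [-0.5, 0.7, 5.6]
width: 0.417
grip_force: 20.0
```

```bash
python3 go.py .5255 .2014 .07 8.57
```

```text
t 18.77 pos [ 0.5972 -0.0984  0.0242] yaw 8.45 tilt 0.123 q [-0.25  0.21  1.89 -0.    1.03 -0.4 ] F [-0.5  0.7  5.6]
shift mm [307.  -26.8 -46.1] twist -0.12
```

servo_tool:
  increments: [0,0,-25,0,0,0,-60,0,0,0,-100,0,15,-1.3,-120,0,40,-3.5,-120,0]

```text
clock: 19.18
tool_pos: [0.5908, -0.0609, 0.1496]
eef_rot: [0.654, 0.756, 0.003, 0.005]
contact_force: [0.7, 0.6, -0.6]
width: 0.416
grip_force: 20.0
```

servo_tool:
  increments: [38,-3.3,0,0,76,-6.6,0,0,114,-10,0,0,152,-13.3,0,0,190,-16.6,0,0]

```text
clock: 19.6
tool_pos: [0.5412, 0.128, 0.142]
eef_rot: [0.653, 0.757, -0.0, -0.0]
contact_force: [1.1, -1.1, -2.4]
width: 0.416
grip_force: 20.0
```

servo_tool:
  increments: [35,-3,0,0,60,-5.2,10,0,74,-6.4,35,0,77,-6.7,55,0,77,-6.7,74,0]

```text
clock: 20.02
tool_pos: [0.5232, 0.2029, 0.0669]
eef_rot: [0.652, 0.758, -0.001, -0.001]
contact_force: [0.6, 0.0, -1.7]
width: 0.414
grip_force: 20.0
```

servo_tool:
  increments: [0,0,0,0,0,0,0,0,0,0,0,0,0,0,0,0]

```text
clock: 20.35
tool_pos: [0.5259, 0.2017, 0.0705]
eef_rot: [0.653, 0.757, 0.001, 0.001]
contact_force: [-0.1, -0.1, -1.3]
width: 0.417
grip_force: 20.0
```

```bash
python3 go.py .5255 .2014 .0242 8.57; python3 - <<'E'
from h import *
snap('wrist','whold3')
E
python3 held.py whold3 .021
```

```text
t 20.35 pos [0.5259 0.2017 0.0705] yaw 8.42 tilt 0.157 q [0.27 0.07 1.97 0.   1.1  0.12] F [-0.1 -0.1 -1.3]
shift mm [-0.2 -0.6 46.3] twist -0.15
toolz -0.036 2617 x -0.0080..0.0204 y -0.0165..0.0141 xmid(near y) 0.0186
toolz -0.030 308 x -0.0066..0.0205 y -0.0166..0.0140 xmid(near y) 0.0203
toolz -0.024 257 x 0.0104..0.0205 y -0.0172..0.0147 xmid(near y) 0.0202
toolz -0.018 234 x 0.0094..0.0204 y -0.0178..0.0151 xmid(near y) 0.0202
toolz -0.012 122 x 0.0093..0.0202 y -0.0181..0.0155 xmid(near y) 0.0201
toolz -0.000 33 x 0.0128..0.0153 y -0.0088..0.0061 xmid(near y) 0.0152
toolz 0.006 114 x 0.0088..0.0153 y -0.0129..0.0115 xmid(near y) 0.0152
toolz 0.012 134 x 0.0057..0.0155 y -0.0140..0.0133 xmid(near y) 0.0153
toolz 0.018 55 x 0.0045..0.0153 y -0.0149..0.0135 xmid(near y) 0.0152
```

servo_tool:
  increments: [0,-0.5,15,0,0,-0.5,28,0,0,-0.5,36,0,0,-0.5,40,0,0,-0.5,40,0]

```text
clock: 20.82
tool_pos: [0.5232, 0.2012, 0.0274]
eef_rot: [0.653, 0.757, -0.001, -0.001]
contact_force: [-0.7, 0.2, -1.2]
width: 0.417
grip_force: 20.0
```

servo_tool:
  increments: [0,0,1,0,0,0,2.5,0,0,0,4,0,0,0,4.5,0,0,0,4.5,0]

```text
clock: 21.23
tool_pos: [0.5243, 0.2016, 0.0245]
eef_rot: [0.653, 0.757, 0.0, 0.0]
contact_force: [-0.2, -0.2, -2.2]
width: 0.412
grip_force: 20.0
```

servo_tool:
  increments: [0,0,0.5,0,0,0,1,0,0,0,1.5,0,0,0,1.5,0,0,0,1.5,0]

```text
clock: 21.65
tool_pos: [0.5244, 0.2017, 0.0242]
eef_rot: [0.653, 0.757, -0.0, -0.0]
contact_force: [-3.4, -0.0, 6.4]
width: 0.418
grip_force: 20.0
```

```bash
python3 go.py .5255 .2014 .0242 8.57
```

```text
t 21.65 pos [0.5244 0.2017 0.0242] yaw 8.45 tilt 0.003 q [ 0.27  0.13  1.99 -0.    1.02  0.12] F [-3.4 -0.   6.4]
shift mm [-0.5  1.  -0. ] twist -0.12
```

servo_tool:
  increments: [0,0,0,0,0,0,0,0,0,0,0,0,0,0,0,0]
  claw: 65

```text
clock: 21.98
tool_pos: [0.5243, 0.2016, 0.0228]
eef_rot: [0.653, 0.757, 0.0, 0.0]
contact_force: [-0.3, -0.9, 0.1]
width: 0.626
grip_force: 0.0
```

servo_tool:
  increments: [0,0,-20,0,0,0,-55,0,0,0,-95,0,0,0,-120,0,-25,-7,-120,0]

```text
clock: 22.4
tool_pos: [0.5256, 0.179, 0.1508]
eef_rot: [0.652, 0.758, 0.006, 0.004]
contact_force: [-0.6, 0.1, 0.9]
width: 0.653
grip_force: 0.0
```

servo_tool:
  increments: [-38,-10.4,0,0,-76,-20.8,0,0,-114,-31.2,0,0,-152,-41.6,0,0,-190,-52,0,0]

```text
clock: 22.82
tool_pos: [0.4969, -0.0214, 0.1429]
eef_rot: [0.653, 0.757, 0.0, 0.0]
contact_force: [0.8, -0.5, 0.1]
width: 0.647
grip_force: 0.0
```

servo_tool:
  increments: [-38,-10.4,0,0,-76,-20.8,0,0,-114,-31,10,0,-138,-38,35,0,-150,-41,60,0]

```text
clock: 23.23
tool_pos: [0.4796, -0.1779, 0.0838]
eef_rot: [0.654, 0.756, 0.0, 0.002]
contact_force: [0.5, 0.4, 0.1]
width: 0.648
grip_force: 0.0
```

servo_tool:
  increments: [0,0,15,0,0,0,25,0,0,0,25,0,0,0,25,0,0,0,25,0]

```text
clock: 23.65
tool_pos: [0.4799, -0.1741, 0.0591]
eef_rot: [0.653, 0.758, 0.0, 0.001]
contact_force: [-0.3, 0.1, 0.0]
width: 0.65
grip_force: 0.0
```

```bash
python3 go.py .4797 -.1742 .0045 8.57;python3 chk.py 3 scene side
```

```text
t 23.65 pos [ 0.4799 -0.1741  0.0591] yaw 8.50 tilt 0.119 q [-0.45 -0.03  2.09  0.    1.08 -0.6 ] F [-0.3  0.1  0. ]
shift mm [-0.  -0.3 54.6] twist -0.07
scene
[345 197  21  27 421] ztop 0.0575 mat-mid [-0.9 -0.8] rect [-1.3 -0.4] [36.8 38. ] 77.1
[390 196  19  25 326] ztop 0.0696 mat-mid [-0.8 93. ] rect [-0.7 92.9] [17.8 18.5] 80.3
[301 206  16  19 247] ztop 0.0439 mat-mid [  0.4 -96.2] rect [  0.3 -95.8] [24.8 24.6] 45.8
side
```

servo_tool:
  increments: [0,0,18,0,0,0,34,0,0,0,44,0,0,0,50,0,0,0,50,0]

```text
clock: 24.17
tool_pos: [0.4783, -0.1736, 0.0069]
eef_rot: [0.653, 0.757, -0.0, -0.001]
contact_force: [-0.6, 0.5, -0.2]
width: 0.65
grip_force: 0.0
```

servo_tool:
  increments: [0,0,1.5,0,0,0,3,0,0,0,4,0,0,0,4.5,0,0,0,4.5,0]

```text
clock: 24.58
tool_pos: [0.4791, -0.1743, 0.0036]
eef_rot: [0.653, 0.757, 0.0, 0.0]
contact_force: [-0.4, 0.6, 0.7]
width: 0.648
grip_force: 0.0
```

servo_tool:
  increments: [0,0,0,0,0,0,0,0,0,0,0,0,0,0,0,0,0,0,0,0]
  claw: 15
  newtons: 12

```text
clock: 25.0
tool_pos: [0.4789, -0.1742, 0.0034]
eef_rot: [0.653, 0.757, 0.0, 0.0]
contact_force: [-0.1, 0.2, 0.4]
width: 0.373
grip_force: 12.0
```

servo_tool:
  increments: [0,0,0,0,0,0,0,0]

```text
clock: 25.17
tool_pos: [0.4789, -0.1742, 0.0034]
eef_rot: [0.653, 0.757, 0.0, 0.0]
contact_force: [0.2, -0.3, -0.2]
width: 0.378
grip_force: 12.0
```

```bash
python3 go.py .5244 .2017 .10 8.57
```

```text
t 25.17 pos [ 0.4789 -0.1742  0.0034] yaw 8.45 tilt 0.005 q [-0.45  0.05  2.12  0.    0.97 -0.6 ] F [ 0.2 -0.3 -0.2]
shift mm [365.1 100.2 -96.6] twist -0.12
```

servo_tool:
  increments: [0,0,-20,0,0,0,-50,0,0,0,-90,0,0,0,-125,0,25,7,-140,0]

```text
clock: 25.58
tool_pos: [0.4847, -0.1517, 0.1493]
eef_rot: [0.654, 0.756, 0.001, 0.005]
contact_force: [0.1, -0.4, 0.4]
width: 0.374
grip_force: 12.0
```

servo_tool:
  increments: [38,10.4,0,0,76,20.8,0,0,114,31.2,0,0,152,41.6,0,0,190,52,0,0]

```text
clock: 26.0
tool_pos: [0.5055, 0.049, 0.1435]
eef_rot: [0.653, 0.757, 0.0, 0.0]
contact_force: [0.8, -0.7, -0.9]
width: 0.376
grip_force: 12.0
```

servo_tool:
  increments: [38,10.4,0,0,76,20.8,0,0,114,31,0,0,138,38,15,0,150,41.2,35,0]

```text
clock: 26.42
tool_pos: [0.5261, 0.2054, 0.1104]
eef_rot: [0.652, 0.758, 0.003, 0.001]
contact_force: [-0.1, -1.1, -0.2]
width: 0.374
grip_force: 12.0
```

servo_tool:
  increments: [0,0,15,0,0,0,25,0,0,0,28,0,0,0,28,0,0,0,28,0]

```text
clock: 26.83
tool_pos: [0.5248, 0.2012, 0.081]
eef_rot: [0.653, 0.757, 0.0, 0.0]
contact_force: [-0.5, 0.0, 0.6]
width: 0.375
grip_force: 12.0
```

servo_tool:
  increments: [0,0,0,0,0,0,0,0]

```text
clock: 27.0
tool_pos: [0.5253, 0.2014, 0.0817]
eef_rot: [0.653, 0.757, 0.001, 0.001]
contact_force: [-0.7, -0.4, 0.4]
width: 0.372
grip_force: 12.0
```

```bash
python3 go.py .5244 .2017 .0558 8.57; python3 - <<'E'
from h import *
snap('wrist','whold4')
E
python3 held.py whold4 .021
```

```text
t 27.00 pos [0.5253 0.2014 0.0817] yaw 8.40 tilt 0.132 q [ 0.27  0.05  1.96 -0.    1.13  0.12] F [-0.7 -0.4  0.4]
shift mm [ 0.4 -0.9 25.9] twist -0.17
toolz -0.018 2682 x -0.0184..0.0178 y -0.0183..0.0156 xmid(near y) 0.0163
toolz -0.012 238 x -0.0087..0.0180 y -0.0184..0.0157 xmid(near y) 0.0176
toolz -0.006 188 x 0.0032..0.0177 y -0.0188..0.0162 xmid(near y) 0.0175
toolz 0.024 1055 x -0.0042..0.0205 y -0.0189..0.0183 xmid(near y) 0.0200
```

View pics/whold4.png

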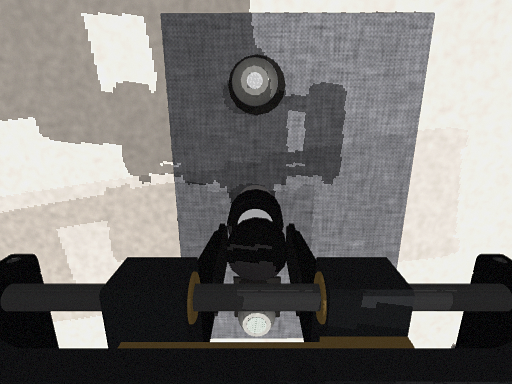

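The cap is held level just above the eyepiece glass at (254,215), and the tall objective at (256,82) is centred on its pad. Lowering now.

servo_tool:
  increments: [0.4,-0.8,10,0,0.4,-0.8,18,0,0.4,-0.8,22,0,0.4,-0.8,23,0,0.4,-0.8,23,0]

```text
clock: 27.47
tool_pos: [0.5229, 0.2017, 0.0563]
eef_rot: [0.653, 0.757, -0.001, -0.001]
contact_force: [-0.0, 0.7, 0.1]
width: 0.377
grip_force: 12.0
```

servo_tool:
  increments: [0,0,0.5,0,0,0,1,0,0,0,1.5,0,0,0,1.5,0,0,0,1.5,0]

```text
clock: 27.88
tool_pos: [0.5237, 0.2019, 0.056]
eef_rot: [0.653, 0.757, 0.0, 0.0]
contact_force: [0.2, -0.1, 0.1]
width: 0.378
grip_force: 12.0
```

```bash
python3 go.py .5244 .2017 .0555 8.57
```

```text
t 27.88 pos [0.5237 0.2019 0.056 ] yaw 8.45 tilt 0.018 q [0.27 0.08 1.98 0.   1.08 0.12] F [ 0.2 -0.1  0.1]
shift mm [-0.3  0.7  0.5] twist -0.12
```

servo_tool:
  increments: [-0.3,0.7,0,0,-0.3,0.7,0.4,0,-0.3,0.7,0.7,0,-0.3,0.7,0.7,0]

```text
clock: 28.22
tool_pos: [0.5244, 0.2017, 0.0554]
eef_rot: [0.653, 0.757, 0.0, 0.0]
contact_force: [-0.4, -0.5, 0.6]
width: 0.378
grip_force: 12.0
```

```bash
python3 go.py .5244 .2017 .0555 8.57
```

```text
t 28.22 pos [0.5244 0.2017 0.0554] yaw 8.45 tilt 0.017 q [ 0.27  0.09  1.98 -0.    1.08  0.12] F [-0.4 -0.5  0.6]
shift mm [-0.  -0.  -0.1] twist -0.12
```

servo_tool:
  increments: [0,0,0.2,0,0,0,0.4,0,0,0,0.4,0]

```text
clock: 28.47
tool_pos: [0.5245, 0.2018, 0.0554]
eef_rot: [0.653, 0.757, 0.0, 0.0]
contact_force: [-1.7, -0.5, 4.6]
width: 0.376
grip_force: 12.0
```

servo_tool:
  increments: [0,0,0,0,0,0,0,0,0,0,0,0,0,0,0,0]
  claw: 65

```text
clock: 28.8
tool_pos: [0.5238, 0.2016, 0.0541]
eef_rot: [0.653, 0.757, -0.0, -0.0]
contact_force: [-0.4, -0.7, 0.1]
width: 0.6
grip_force: 0.0
```

servo_tool:
  increments: [0,0,-10,0,0,0,-35,0,0,0,-70,0,0,0,-105,0,0,0,-120,0]

```text
clock: 29.22
tool_pos: [0.5264, 0.2024, 0.1807]
eef_rot: [0.653, 0.757, 0.003, 0.002]
contact_force: [0.7, 0.5, 0.9]
width: 0.646
grip_force: 0.0
```

```bash
python3 go.py .4640 -.0945 .12 -13.1;python3 chk.py 4 scene side; python3 - <<'E'
from h import *
# mailer pose again, both fixed cameras
for n in ('scene4','side4','scene0','side0'):
    c=load(n);P=cloud(c);z=P[...,2]
    m=(z>.0205)&(z<.028)&(P[...,0]>.41)&(P[...,0]<.52)&(P[...,1]>-.15)&(P[...,1]<-.04)
    r=cv2.minAreaRect((P[m][:,:2]*1000).astype(np.float32));print(n,m.sum(),np.round(r[0],1),np.round(r[1],1),round(r[2],2),np.median(z[m]).round(4))
E
```

```text
t 29.22 pos [0.5264 0.2024 0.1807] yaw 8.45 tilt 0.430 q [ 0.27 -0.05  1.88  0.    1.3   0.12] F [0.7 0.5 0.9]
shift mm [-284.5 -105.8   59.7] twist 21.55
scene
[345 194  21  30 492] ztop 0.0708 mat-mid [-0.3 -1.4] rect [-0.9 -1.8] [34.  34.9] 79.9
[390 196  19  26 329] ztop 0.0695 mat-mid [ 0.5 93.3] rect [ 0.2 93.7] [17.  16.6] 12.2
[301 206  16  19 249] ztop 0.0441 mat-mid [  0.1 -95.1] rect [ -0.7 -96.1] [25.  24.1] 29.3
side
[211 121  11  20 151] ztop 0.0689 mat-mid [-2.9 88.9] rect [-1.7 90.7] [15.6 18.1] 28.8
[225 136  14  23 253] ztop 0.0706 mat-mid [-2.3 -3.3] rect [-2.7 -3.6] [34.4 33.4] 71.6
[245 162  11  15 142] ztop 0.0436 mat-mid [ -2.3 -98.3] rect [ -1.5 -96.3] [26.2 23.5] 43.9
scene4 237 [465.1 -94. ] [76.  33.1] 77.19 0.0216
side4 165 [463.5 -96.5] [76. 31.] 76.78 0.0215
scene0 229 [465.5 -92.9] [76.8 32.4] 77.97 0.0215
side0 147 [463.2 -96.6] [76.6 31. ] 77.76 0.0215
```

servo_tool:
  increments: [-38,-14.1,0,0,-76,-28.2,0,0,-114,-42.3,0,0,-152,-56.4,0,0,-190,-70.7,0,0]

```text
clock: 29.73
tool_pos: [0.4805, 0.0021, 0.1731]
eef_rot: [0.653, 0.758, -0.001, -0.001]
contact_force: [0.6, 0.3, 0.7]
width: 0.651
grip_force: 0.0
```

servo_tool:
  increments: [-36,-13,0,5,-66,-24,15,10,-84,-31,35,15,-94,-35,55,20,-94,-35,70,21]

```text
clock: 30.15
tool_pos: [0.4591, -0.0963, 0.1017]
eef_rot: [0.782, 0.623, -0.001, -0.001]
contact_force: [-0.3, 0.1, 0.9]
width: 0.651
grip_force: 0.0
```

servo_tool:
  increments: [0,0,20,0,0,0,35,0,0,0,45,0,0,0,45,0,0,0,45,0]

```text
clock: 30.57
tool_pos: [0.4606, -0.0944, 0.0588]
eef_rot: [0.78, 0.626, -0.001, -0.001]
contact_force: [0.1, -0.3, 0.5]
width: 0.649
grip_force: 0.0
```

servo_tool:
  increments: [0,0,0,0,0,0,0,0]

```text
clock: 30.73
tool_pos: [0.4624, -0.0949, 0.0609]
eef_rot: [0.78, 0.626, 0.001, 0.001]
contact_force: [0.1, 0.4, -0.5]
width: 0.651
grip_force: 0.0
```

```bash
python3 go.py .4647 -.0942 .006 -12.6
```

```text
t 30.73 pos [ 0.4624 -0.0949  0.0609] yaw -12.54 tilt 0.122 q [-0.32 -0.13  2.17  0.    1.09 -0.1 ] F [ 0.1  0.4 -0.5]
shift mm [ 1.2  2.  54.9] twist 0.06
```

servo_tool:
  increments: [1.2,2,18,0,1.2,2,34,0,1.2,2,45,0,1.2,2,51,0,1.2,2,54,0]

```text
clock: 31.15
tool_pos: [0.4634, -0.0939, 0.0052]
eef_rot: [0.78, 0.626, -0.0, -0.0]
contact_force: [-0.7, -0.3, -1.0]
width: 0.654
grip_force: 0.0
```

servo_tool:
  increments: [0,0,0,0,0,0,0,0,0,0,0,0,0,0,0,0,0,0,0,0]
  claw: 15
  newtons: 15

```text
clock: 31.57
tool_pos: [0.4641, -0.0942, 0.0064]
eef_rot: [0.78, 0.626, 0.0, 0.001]
contact_force: [-0.0, -0.2, -0.3]
width: 0.356
grip_force: 0.0
```

servo_tool:
  increments: [0,0,0,0,0,0,0,0,0,0,0,0]

```text
clock: 31.82
tool_pos: [0.4642, -0.0942, 0.0063]
eef_rot: [0.78, 0.626, 0.0, 0.0]
contact_force: [0.2, 0.3, 3.0]
width: 0.336
grip_force: 15.0
```

```bash
python3 go.py .6045 .2138 .10 8.57
```

```text
t 31.82 pos [ 0.4642 -0.0942  0.0063] yaw -12.55 tilt 0.062 q [-0.31 -0.03  2.2  -0.    0.98 -0.09] F [0.2 0.3 3. ]
shift mm [331.1  70.2 -93.6] twist -21.12
```

servo_tool:
  increments: [0,0,-20,0,0,0,-50,0,0,0,-90,0,0,0,-120,0,20,4,-130,0]

```text
clock: 32.23
tool_pos: [0.474, -0.0776, 0.1411]
eef_rot: [0.781, 0.624, 0.002, 0.004]
contact_force: [-0.4, -0.6, -0.4]
width: 0.337
grip_force: 15.0
```

servo_tool:
  increments: [38,8,0,0,76,16,0,0,114,24,0,0,152,32,0,0,190,40.3,0,0]

```text
clock: 32.65
tool_pos: [0.5526, 0.1031, 0.1353]
eef_rot: [0.78, 0.626, -0.0, -0.0]
contact_force: [1.0, -0.9, -1.1]
width: 0.334
grip_force: 15.0
```

servo_tool:
  increments: [38,8,0,-5,75,16,0,-10,103,22,0,-15,118,25.3,15,-19,121,25.9,35,-21.1]

```text
clock: 33.07
tool_pos: [0.6064, 0.2171, 0.1023]
eef_rot: [0.65, 0.76, 0.002, 0.001]
contact_force: [0.3, -0.1, -0.9]
width: 0.335
grip_force: 15.0
```

servo_tool:
  increments: [0,0,20,0,0,0,37,0,0,0,47,0,0,0,50,0,0,0,50,0]

```text
clock: 33.48
tool_pos: [0.6033, 0.2135, 0.0495]
eef_rot: [0.653, 0.758, -0.001, -0.001]
contact_force: [0.1, -0.5, -0.6]
width: 0.335
grip_force: 15.0
```

servo_tool:
  increments: [0,0,0,0,0,0,0,0]

```text
clock: 33.65
tool_pos: [0.6052, 0.2139, 0.0524]
eef_rot: [0.653, 0.758, 0.001, 0.001]
contact_force: [0.1, 0.6, -0.5]
width: 0.334
grip_force: 15.0
```

```bash
python3 go.py .6045 .2138 .0063 8.57; python3 - <<'E'
from h import *
snap('wrist','whold5')
E
```

```text
t 33.65 pos [0.6052 0.2139 0.0524] yaw 8.53 tilt 0.149 q [0.26 0.25 1.79 0.   1.1  0.11] F [ 0.1  0.6 -0.5]
shift mm [-0.  -0.8 46.1] twist -0.04
```

View pics/whold5.png

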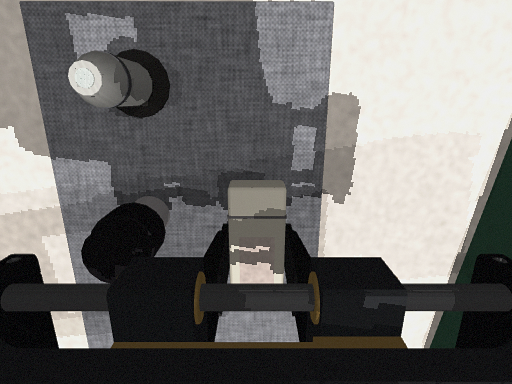

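The mailer is held square to the mat (top edge at row 181) and clear of the capped eyepiece at (125,240). Lowering it.

servo_tool:
  increments: [0,-0.6,15,0,0,-0.6,28,0,0,-0.6,37,0,0,-0.6,41,0,0,-0.6,41,0]

```text
clock: 34.12
tool_pos: [0.6021, 0.2133, 0.0075]
eef_rot: [0.652, 0.758, -0.001, -0.001]
contact_force: [-0.2, 0.0, -0.4]
width: 0.338
grip_force: 15.0
```

servo_tool:
  increments: [0,0,1,0,0,0,2,0,0,0,3,0,0,0,3.5,0,0,0,3.5,0]

```text
clock: 34.53
tool_pos: [0.6036, 0.2137, 0.0064]
eef_rot: [0.652, 0.758, 0.0, 0.0]
contact_force: [-0.3, 0.5, -0.6]
width: 0.337
grip_force: 15.0
```

servo_tool:
  increments: [0,0,0.5,0,0,0,1,0,0,0,1.5,0,0,0,1.5,0,0,0,1.5,0]

```text
clock: 34.95
tool_pos: [0.6037, 0.2138, 0.0063]
eef_rot: [0.652, 0.758, -0.0, -0.0]
contact_force: [-3.8, -0.8, 7.2]
width: 0.336
grip_force: 15.0
```

```bash
python3 go.py .6045 .2138 .0063 8.57
```

```text
t 34.95 pos [0.6037 0.2138 0.0063] yaw 8.55 tilt 0.010 q [ 0.26  0.31  1.81 -0.    1.02  0.11] F [-3.8 -0.8  7.2]
shift mm [-0.1  0.8  0. ] twist -0.02
```

servo_tool:
  increments: [0,0,0,0,0,0,0,0,0,0,0,0,0,0,0,0]
  claw: 55

```text
clock: 35.28
tool_pos: [0.6034, 0.2137, 0.0045]
eef_rot: [0.652, 0.758, -0.0, -0.0]
contact_force: [-0.2, -1.0, 0.6]
width: 0.531
grip_force: 0.0
```

servo_tool:
  increments: [0,0,-15,0,0,0,-45,0,0,0,-85,0,0,0,-125,0,0,0,-165,0]

```text
clock: 35.7
tool_pos: [0.6032, 0.2137, 0.1723]
eef_rot: [0.652, 0.758, 0.0, 0.0]
contact_force: [0.7, 0.2, -0.1]
width: 0.548
grip_force: 0.0
```

servo_tool:
  increments: [-20,-10,-35,0,-50,-25,-70,0,-80,-40,-110,0,-110,-50,-130,0,-110,-50,-130,0]

```text
clock: 36.12
tool_pos: [0.5714, 0.0948, 0.3073]
eef_rot: [0.653, 0.757, 0.003, 0.004]
contact_force: [0.5, -0.5, 0.8]
width: 0.55
grip_force: 0.0
```

servo_tool:
  increments: [0,0,0,0,0,0,0,0,0,0,0,0]

```text
clock: 36.37
tool_pos: [0.5698, 0.0983, 0.2977]
eef_rot: [0.652, 0.758, -0.001, -0.001]
contact_force: [0.1, -0.6, -1.1]
width: 0.546
grip_force: 0.0
```

```bash
python3 go.py;python3 chk.py 5 wrist scene; python3 - <<'E'
from h import *
im=cv2.imread('pics/wrist5.png');cv2.imwrite('pics/wrist5c.png',cv2.resize(im[:250,130:390],None,fx=2.4,fy=2.4,interpolation=cv2.INTER_CUBIC))
E
```

```text
t 36.37 pos [0.5698 0.0983 0.2977] yaw 8.58 tilt 0.175 q [ 0.08 -0.07  1.71  0.    1.5  -0.07] F [ 0.1 -0.6 -1.1]
wrist
[222   0  24  17 319] ztop 0.0647 mat-mid [-1.4 85.3] rect [-1.4 85.3] [16.5  5.1] 0.4
[ 282   50   25   60 1407] ztop 0.0232 mat-mid [79.   1.5] rect [78.9  1.5] [76.8 32.1] 89.9
[219  63  31  33 807] ztop 0.0708 mat-mid [-0.4 -0. ] rect [-0.4 -0. ] [34.6 34.8] 1.2
[226 138  23  24 419] ztop 0.0439 mat-mid [ -0.9 -93.8] rect [ -0.9 -94.5] [26.2 26. ] 44.8
scene
[345 194  21  30 487] ztop 0.0708 mat-mid [-0.5 -1.2] rect [-0.4 -1.7] [33.9 34.6] 82.4
[390 196  19  25 331] ztop 0.0694 mat-mid [-0. 93.] rect [-0.7 93.3] [17.7 16.2] 17.7
[301 206  16  19 248] ztop 0.0438 mat-mid [  0.4 -96.1] rect [  0.2 -96.4] [24.7 25.1] 82.5
[341 239  43  17 633] ztop 0.0237 mat-mid [78.9  0.7] rect [78.8  0.8] [33.9 78.3] 0.8
```

View pics/wrist5c.png

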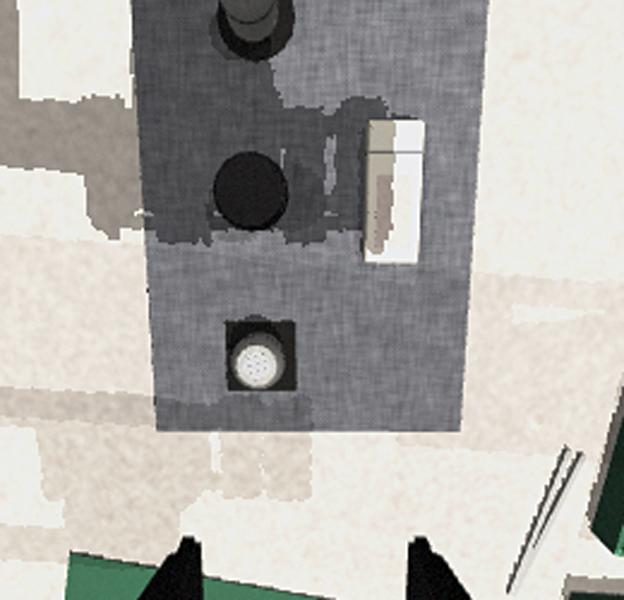

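The final view shows the capped eyepiece at (250,190), mailer at (392,190), short objective at (258,360) and tall objective at (255,25). All are in place, with a gap of about 44 mm between eyepiece and mailer.

```bash
python3 -c "
from workcell import *
print(finish_job())"
```

```text
the job is handed in; nothing more can be done
None
```

The job is handed in: all five pieces are set down and released in the order asked, each within about 2 mm of its spot by the cameras; the mailer gap measures about 44 mm, and I didn't handle the oil bottle or the coverslip box.

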